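# Line up the trolley glasses by height

### The job

Take the four blue glasses out of the steel holder and line them up by height on the row of coasters for serving: the tallest on the mint green coaster, then shorter and shorter along the row to the shortest at the far end from it. Stand each glass upright in the middle of its coaster, with its whole foot on it, without dropping or tipping any, let go of them all, and leave the kettle and sugar pot where they are.

Things in the scene. Friction and masses are not known exactly. Their poses are not given: they have to be found in the camera images.
- g120_mid (a point): Loose straight-sided drinking glass, opaque darkest navy blue, 120 mm high, 58 mm outside diameter, open at the top, wall 3 mm, 232 g give or take. This point is on its axis, half-way up (60 mm above its foot); z is up along the axis. At the start the glasses stand in a straight line, mixed, about 95 mm apart, in 3 mm deep recesses of a fixed stainless holder plate 92 x 385 x 8 mm (feet 5 mm above the trolley top).
- g100_mid (a point): Loose straight-sided drinking glass, opaque strong mid blue, 100 mm high, 58 mm outside diameter, open at the top, wall 3 mm, 210 g give or take. This point is on its axis, half-way up (50 mm above its foot); z is up along the axis. At the start the glasses stand in a straight line, mixed, about 95 mm apart, in 3 mm deep recesses of a fixed stainless holder plate 92 x 385 x 8 mm (feet 5 mm above the trolley top).
- g80_mid (a point): Loose straight-sided drinking glass, opaque light sky blue, 80 mm high, 58 mm outside diameter, open at the top, wall 3 mm, 188 g give or take. This point is on its axis, half-way up (40 mm above its foot); z is up along the axis. At the start the glasses stand in a straight line, mixed, about 95 mm apart, in 3 mm deep recesses of a fixed stainless holder plate 92 x 385 x 8 mm (feet 5 mm above the trolley top).
- g60_mid (a point): Loose straight-sided drinking glass, opaque very pale blue, 60 mm high, 58 mm outside diameter, open at the top, wall 3 mm, 166 g give or take. This point is on its axis, half-way up (30 mm above its foot); z is up along the axis. At the start the glasses stand in a straight line, mixed, about 95 mm apart, in 3 mm deep recesses of a fixed stainless holder plate 92 x 385 x 8 mm (feet 5 mm above the trolley top).
- coaster_mint: Fixed flat round silicone coaster, mint green, 84 mm across, 4 mm thick. Origin: centre of its underside, so its top is 4 mm above the origin. The four coasters lie in a straight line 95 mm apart on a fixed white laminated board, 12 mm thick, 105 mm wide and 400 mm long. It lies at one end of the row of coasters, either end.
- coaster_charcoal: Fixed flat round silicone coaster, charcoal (nearly black), 84 mm across, 4 mm thick. Origin: centre of its underside, so its top is 4 mm above the origin. The four coasters lie in a straight line 95 mm apart on a fixed white laminated board, 12 mm thick, 105 mm wide and 400 mm long. It lies at the other end of the row from the mint one.
- coaster_sand: Fixed flat round silicone coaster, sand (pale beige), 84 mm across, 4 mm thick. Origin: centre of its underside, so its top is 4 mm above the origin. The four coasters lie in a straight line 95 mm apart on a fixed white laminated board, 12 mm thick, 105 mm wide and 400 mm long. It is one of the two middle ones of the row, in either middle place.
- coaster_grey: Fixed flat round silicone coaster, mid grey, 84 mm across, 4 mm thick. Origin: centre of its underside, so its top is 4 mm above the origin. The four coasters lie in a straight line 95 mm apart on a fixed white laminated board, 12 mm thick, 105 mm wide and 400 mm long. It is one of the two middle ones of the row, in either middle place.
- kettle: Bystander, leave alone: white plastic kettle with grey base, lid and handle and an orange lid button, 150 mm across the body, about 205 mm over handle and spout, 170 mm high, loose. Origin: centre of its underside; handle towards its +y, spout towards -y.
- sugar_pot: Bystander, leave alone: white porcelain sugar pot with a knobbed lid in one piece, 90 mm across, 98 mm high, loose. Origin: centre of its underside.
There are look-alikes about, which are no part of the job. Leave any red look-alike of the part that bears g80_mid alone.

How it is judged:
By the outcome, as a careful person would: the job done as asked, in the order asked, and still so for the second after the job is handed in, with the robot touching nothing.
It also fails if it takes over 96 s, if anything falls off the work surface, if the arm or the gripper's body presses on something with over 40 N, if the wrist force passes 120 N, or if a joint passes its speed limit or range.

### The arm

A 6-joint arm with a two-finger parallel gripper is mounted at the origin on the work surface. World frame = base frame: x ahead of the robot, y to its left, z up, the work surface at z = 0. Lengths are in m, angles in rad, forces in N, time in s.
With the tool pointing down it reaches from about 0.3 to 0.95 m from the base axis. Payload 3.1 kg.
Tool frame: the origin (TCP) lies midway between the tips of the shut fingers; the grasp point (between the pads) lies 19 mm behind it (ctrl.grip_point_offset is the distance from the TCP to the grasp point, in m); z points along the fingers, x is the direction in which the jaws open and shut, and the axes are right-handed (so a half turn about z gives the same grasp; the last joint's range is limited). The gripper opens to 85 mm and grips with 20 to 120 N. Pads are 22 mm wide; open, the fingers measure 114 mm over their backs; the gripper's body (76 mm by 85 mm) begins 54 mm behind the grasp point. The pads swing forward as they close: fully open they stand 13 mm farther back than shut.
Start: joints at [-1.252, 0.308, 1.634, -0, 1.2, -0.07], TCP at [0.237, -0.578, 0.201] pointing down, gripper open.
Joint ranges: [-3.06, 3.06], [-0.79, 1.96], [0.05, 2.63], [-1.19, 4.34], [0.05, 2.64], [-2.94, 2.94]. Speed limits (rad/s): [2.79, 2.79, 3.14, 3.14, 3.14, 3.14].

### API

Orientations are given as [roll, pitch, yaw] about the fixed x, y, z axes, in that order (R = Rz(yaw) Ry(pitch) Rx(roll)).
In Python, from bench import status, eyes, order, finder, ctrl gives the robot as it stands.
- The arm moves only by the tool send_rows, never from a script. Its argument "rows" is a list of rows, each an object with "slide": the shift along the tool's x, y, z in mm, a list of three; "dr": the turn, a rotation vector about the tool's x, y, z in rad, a list of three. A call has 1 to 12 rows; each row is the pose to reach, as a shift and turn from the pose commanded when the call began, along the tool's axes at that moment; what a row does not reach only later rows make up. A row lasts 1/12 s, in which the tool goes at most 41.7 mm and 7.16 degrees, less where a joint would pass 70% of its speed; a pose out of reach is approached as far as the arm can. A call with a gripper value outside its range is refused whole. "claw" is the opening, from 0 (shut) to 1 (fully open), set as the call begins (left out, the last holds). The fingers move at their own pace and stop on an object; the grip force is fixed at half the most. Time passes only in rows, so rows that repeat a pose let the fingers close. It gives the time, the measured TCP pose, the force and the opening at its end, in the units of the state.
- status.get_state(): the state, without advancing time (a new reading comes with each control period).
- eyes.grab_frame(name): name is "side" or "top" or "wrist"; returns (picture, depth): 420x560x3 uint8, red, green, blue; 420x560 float32, m along the optical axis (not along the pixel's ray), 0 where there is no reading.
- eyes.calibration(name): a dict with "vfov" (degrees; the focal length in pixels is half the picture's height over the tangent of half this angle, whatever the lens; pixels are square), "cx", "cy" (the principal point, pixels), "distortion" ([k1, k2, p1, p2, k3] as OpenCV has them; the pictures are not rectified), "origin" and "rotation" of the camera in the world. Camera axes: x right, y down, z forward; pixel columns grow to the right and rows downward; lengths in m; the calibration is good to about 2 mm. A picture is of the moment at which its call begins: read the wrist's pose just before it. calibration takes no time and is no camera call; for the wrist camera it gives the pose at the moment of the call.
- order.sign_off(): hands the job in, once; it reports no verdict.
Trained networks look in the newest picture that a camera, given by its name, has taken for a name from the list of things; names that differ only in an ending like _2 or _b are one class to them, and where a whole thing is asked for, a point or a joint stands for the part that bears it (a point fixed in the world has none). Each returns a list of dicts, best first, with "confidence" (0 to 1); they miss things now and then, are a little off and sometimes report something else, mostly with a low value. They report only what shows in the picture. A call takes as long as a camera call. They do not tell look-alikes from the thing itself.
- finder.trace(camera, label): "pixels" (420x560 bool, what is visible of it) and "uv" ([column, row] in pixels, amid what is visible of it).
- finder.mark_of(camera, label): "uv" ([column, row] in pixels: a listed point, or the origin of a listed thing).
The state is a dict: "clock": time; "qpos": joint angles; "joint_velocities": joint speeds; "effort": joint torques, N m; "eef_pos": TCP position; "ee_rot": TCP orientation; "wrist_force": force on the tool from outside, world axes, zero at the start; "wrist_torque": the same for the moment, N m; "gripper_width": finger opening in m.
Only numpy, scipy, OpenCV 4.12 (cv2) and the standard library are available. Lean on these libraries where they do the work, as an engineer would, in place of code of your own. Each camera call takes 0.05 s, during which the arm holds its last target.

## Working session

There is one attempt and no reset: what is moved stays moved. The work goes in short steps, Python scripts to look and compute and a tool call to move; the robot and the scene stay as the last step left them, time stands still between calls to the robot, and variables do not carry over. Pictures are saved under pics/ and viewed, and the job is handed in when it is done.

Besides the shell and the picture viewer there is one more tool, called after "Call:" by a JSON object that holds its "api" and its "payload". send_rows: Moves the arm, as the interface text tells. Its arguments: {"type":"object","properties":{"rows":{"type":"array"},"claw":{"type":"number"}},"required":["rows"]}

```bash
ls; mkdir -p pics; python3 - <<'E'
from bench import status, eyes, order, finder, ctrl
import cv2
print(status.get_state()); print(ctrl.grip_point_offset)
for n in ["side","top","wrist"]:
    p,d=eyes.grab_frame(n); cv2.imwrite(f"pics/{n}0.png",p[...,::-1]); 
    c=eyes.calibration(n); print(n,c)
E
```

```text
pics
{'clock': 0.0, 'qpos': array([-1.25169817e+00,  3.09008122e-01,  1.63519561e+00, -4.44784443e-06,
        1.19972959e+00, -6.96941373e-02]), 'joint_velocities': array([-3.87862353e-04,  3.50625004e-04, -2.23466005e-04,  8.78528018e-04,
        3.46676537e-04,  1.46874253e-05]), 'effort': array([ 1.22078873e-04, -4.15255451e+01, -2.76663959e+01, -2.06417244e-04,
        1.03286430e-02,  2.60019270e-06]), 'eef_pos': array([ 0.23661158, -0.57750263,  0.20024093]), 'ee_rot': array([-3.14143379e+00,  2.33527121e-03, -1.18200223e+00]), 'wrist_force': array([-0.15481022, -0.73143195, -0.2160067 ]), 'wrist_torque': array([-0.05869043,  0.03744727,  0.02937905]), 'gripper_width': 0.08535873727184896}
0.0187
side {'vfov': 44.87348855826738, 'cx': 281.7019993659851, 'cy': 194.71856434464007, 'distortion': array([0.05505268, 0.        , 0.        , 0.        , 0.        ]), 'origin': array([ 0.44403137, -1.16779402,  1.20374347]), 'rotation': array([-2.35166556, -0.00295151, -0.05203433])}
top {'vfov': 43.277831128921626, 'cx': 281.16122093260475, 'cy': 216.5222505358681, 'distortion': array([-0.09386148,  0.        ,  0.        ,  0.        ,  0.        ]), 'origin': array([0.39061209, 0.00550565, 1.58344875]), 'rotation': array([-3.08328622e+00, -5.66758575e-04, -1.55945702e+00])}
wrist {'vfov': 69.69340729291334, 'cx': 281.92313601295075, 'cy': 204.2130940488012, 'distortion': array([-0.00723114,  0.        ,  0.        ,  0.        ,  0.        ]), 'origin': array([ 0.30315751, -0.55071427,  0.37335712]), 'rotation': array([ 2.85305651e+00,  1.96865151e-03, -1.18090825e+00])}
```

View pics/top0.png

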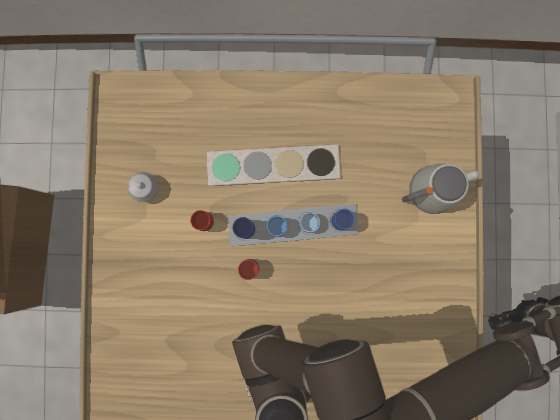

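View pics/side0.png

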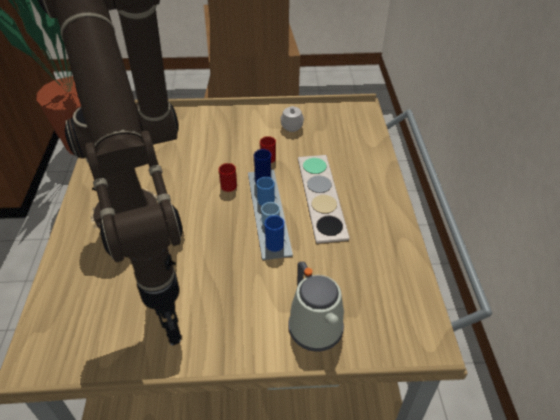

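View pics/wrist0.png

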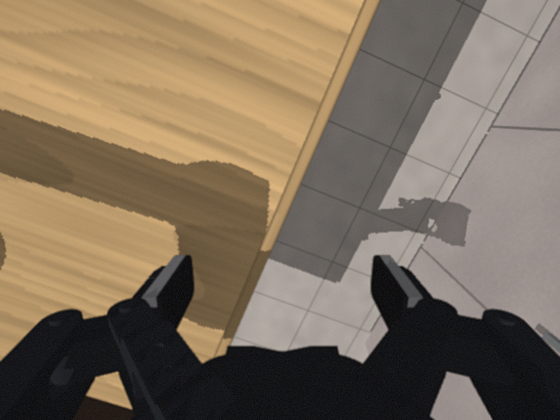

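```bash
cat > h.py <<'E'
from bench import status, eyes, order, finder, ctrl
import cv2, numpy as np
from scipy.spatial.transform import Rotation as Ro
def K(c):
    f=210/np.tan(np.radians(c['vfov'])/2); return np.array([[f,0,c['cx']],[0,f,c['cy']],[0,0,1.]])
def world(c,uv,z=None,depth=None):
    uv=np.asarray(uv,float).reshape(-1,1,2)
    r=cv2.undistortPoints(uv,K(c),c['distortion']).reshape(-1,2); r=np.c_[r,np.ones(len(r))]
    R=Ro.from_euler('xyz',c['rotation']).as_matrix(); w=r@R.T
    s=(z-c['origin'][2])/w[:,2] if depth is None else np.asarray(depth)
    return c['origin']+w*np.reshape(s,(-1,1))
def proj(c,P):
    R=Ro.from_euler('xyz',c['rotation']).as_matrix()
    p=(np.asarray(P,float).reshape(-1,3)-c['origin'])@R
    return cv2.projectPoints(p,np.zeros(3),np.zeros(3),K(c),c['distortion'])[0].reshape(-1,2)
E
python3 - <<'E'
from h import *
for cam in ['top','side']:
    p,d=eyes.grab_frame(cam); c=eyes.calibration(cam)
    for n in ['g120_mid','g100_mid','g80_mid','g60_mid','coaster_mint','coaster_charcoal','coaster_sand','coaster_grey','kettle','sugar_pot']:
        out=[]
        for t in finder.trace(cam,n)[:3]:
            m=t['pixels'];v,u=np.nonzero(m&(d>0)); w=world(c,np.c_[u,v],depth=d[v,u])
            zt=np.percentile(w[:,2],98); top=w[w[:,2]>zt-.012]
            mm=(top.min(0)+top.max(0))/2
            out.append((round(t['confidence'],2),np.round(t['uv']).tolist(),len(u),'zt',round(zt,3),np.round(mm[:2],3).tolist(),np.round(top.mean(0)[:2],3).tolist()))
        zz={'g':{'g120':.065,'g100':.055,'g80_':.045,'g60_':.035}.get(n[:4]),'c':.012}.get(n[0],0)
        mk=[(round(t['confidence'],2),np.round(t['uv']).tolist(),np.round(world(c,t['uv'],z=zz)[0],3).tolist()) for t in finder.mark_of(cam,n)[:2]]
        print(cam,n,*out,'\n    MARK',mk)
E
```

```text
top g120_mid (0.58, [244.0, 232.0], 387, 'zt', np.float64(0.128), [0.446, 0.111], [0.446, 0.11]) 
    MARK [(0.87, [242.0, 233.0], [0.43, 0.117, 0.065])]
top g100_mid (0.78, [344.0, 218.0], 394, 'zt', np.float64(0.107), [0.474, -0.171], [0.474, -0.173]) 
    MARK [(0.59, [340.0, 219.0], [0.475, -0.165, 0.055])]
top g80_mid (0.71, [199.0, 222.0], 399, 'zt', np.float64(0.083), [0.467, 0.236], [0.468, 0.236]) (0.6, [248.0, 268.0], 359, 'zt', np.float64(0.084), [0.328, 0.098], [0.328, 0.1]) (0.58, [277.0, 225.0], 305, 'zt', np.float64(0.087), [0.453, 0.02], [0.448, 0.022]) 
    MARK [(0.93, [203.0, 221.0], [0.464, 0.234, 0.045]), (0.87, [246.0, 270.0], [0.324, 0.107, 0.045])]
top g60_mid (0.54, [307.0, 220.0], 324, 'zt', np.float64(0.069), [0.466, -0.076], [0.463, -0.076]) 
    MARK [(0.61, [307.0, 224.0], [0.459, -0.071, 0.035])]
top coaster_mint (0.93, [224.0, 167.0], 602, 'zt', np.float64(0.022), [0.629, 0.174], [0.628, 0.173]) 
    MARK [(0.85, [222.0, 168.0], [0.627, 0.185, 0.012]), (0.66, [341.0, 219.0], [0.476, -0.172, 0.012])]
top coaster_charcoal (0.68, [277.0, 225.0], 316, 'zt'
[... 2342 characters left out ...]
 MARK [(0.6, [323.0, 201.0], [0.644, -0.003, 0.012])]
side coaster_grey (0.52, [322.0, 184.0], 349, 'zt', np.float64(0.023), [0.638, 0.078], [0.638, 0.077]) 
    MARK [(0.72, [320.0, 183.0], [0.645, 0.085, 0.012])]
side kettle (0.84, [317.0, 310.0], 3663, 'zt', np.float64(0.171), [0.574, -0.452], [0.572, -0.457]) (0.45, [271.0, 211.0], 274, 'zt', np.float64(0.103), [0.469, -0.151], [0.465, -0.149]) 
    MARK [(0.57, [316.0, 324.0], [0.576, -0.449, 0.0])]
side sugar_pot (0.92, [292.0, 118.0], 475, 'zt', np.float64(0.091), [0.566, 0.403], [0.567, 0.408]) (0.25, [323.0, 201.0], 385, 'zt', np.float64(0.022), [0.645, -0.018], [0.644, -0.018]) 
    MARK [(0.57, [292.0, 124.0], [0.57, 0.433, 0.0])]
```

```bash
python3 - <<'E'
import cv2
a=cv2.imread('pics/top0.png')[130:290,180:380]; cv2.imwrite('pics/crop0.png',cv2.resize(a,None,fx=3.8,fy=3.6,interpolation=2))
a=cv2.imread('pics/side0.png')[120:270,210:370]; cv2.imwrite('pics/crop1.png',cv2.resize(a,None,fx=4,fy=4,interpolation=2))
E
```

```text
(no output)
```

View pics/crop0.png

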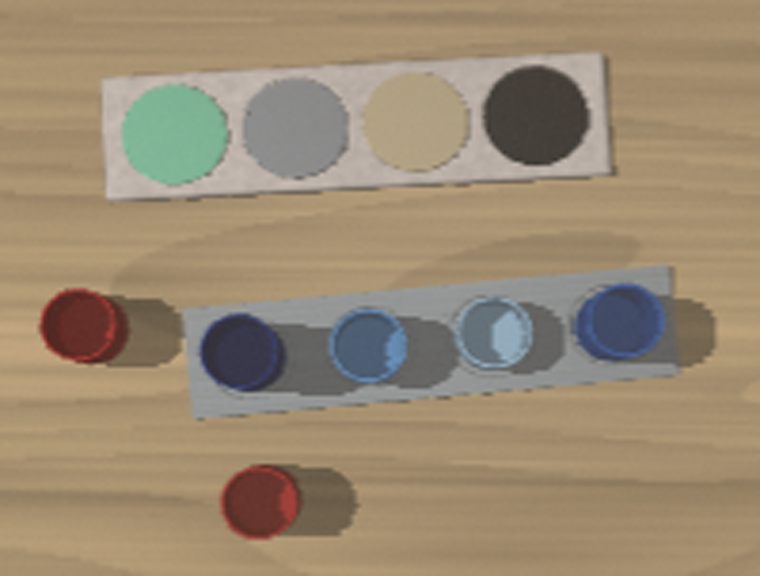

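View pics/crop1.png

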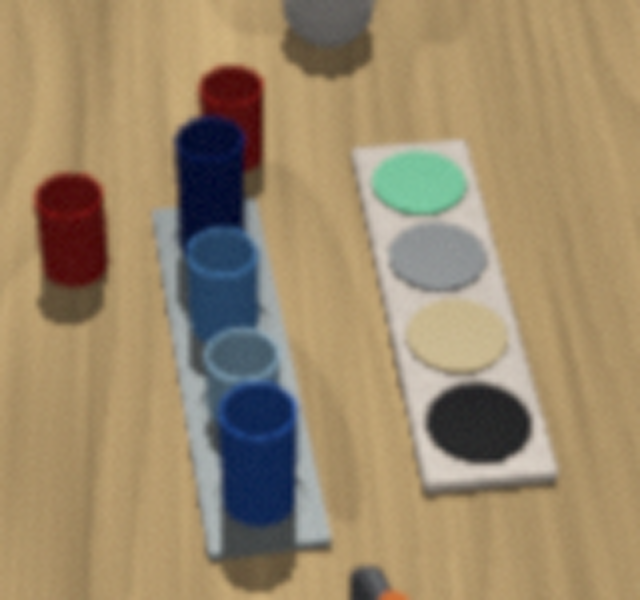

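```bash
python3 - <<'E'
from h import *
top=np.array([[.629,.174],[.635,.078],[.642,-.016],[.648,-.110]]);side=np.array([[.632,.168],[.638,.078],[.645,-.014],[.652,-.113]])
g1=np.array([[.446,.111],[.453,.020],[.466,-.076],[.474,-.171]]);g2=np.array([[.447,.111],[.457,.015],[.468,-.078],[.475,-.173]])
for a,b in((top,side),(g1,g2)):
    m=(a+b)/2; s=np.arange(4)-1.5; d=(s@m)/(s@s); d/=np.linalg.norm(d); f=m.mean(0)+np.outer(s*.095,d); print(np.round(f,4).tolist(), 'yaw of perp',np.arctan2(d[0],-d[1]), 'res',np.round((m-f)*1e3,1).tolist())
E
```

```text
[[0.6302, 0.1728], [0.6368, 0.078], [0.6434, -0.0168], [0.65, -0.1115]] yaw of perp 0.06953153617812813 res [[0.3, -1.8], [-0.3, -0.0], [0.1, 1.8], [-0.0, 0.0]]
[[0.4463, 0.1116], [0.4559, 0.0171], [0.4656, -0.0774], [0.4752, -0.1719]] yaw of perp 0.10139984371100996 res [[0.2, -0.6], [-0.9, 0.4], [1.4, 0.4], [-0.7, -0.1]]
```

```bash
cat > mv.py <<'E'
import sys
from h import *
s=status.get_state()
R=Ro.from_euler('xyz',s['ee_rot'])
x,y,z,yaw=map(float,sys.argv[1:5])
T=Ro.from_euler('xyz',[np.pi,0,yaw])
print('slide',np.round(R.inv().apply(np.array([x,y,z])-s['eef_pos'])*1e3,1).tolist(),'dr',np.round((R.inv()*T).as_rotvec(),4).tolist(),'t',s['clock'],'rpy',s['ee_rot'],s['eef_pos'],'w',s['gripper_width'],'F',np.round(s['wrist_force'],1))
E
python3 mv.py .4463 .1116 .2 .1014
```

```text
slide [-559.1, -455.3, 1.5] dr [-0.0, -0.0, -1.2834] t 2.25 rpy [-3.14155234e+00  1.19190263e-05 -1.18203410e+00] [ 0.23689407 -0.5783667   0.2014617 ] w 0.08535039257720253 F [-0.3 -0.2 -0.2]
```

Call:
{"api": "send_rows", "payload": {"rows": [{"slide": [-28,-23,0],"dr": [0,0,-0.06]},{"slide": [-56,-46,0],"dr": [0,0,-0.13]},{"slide": [-84,-68,0],"dr": [0,0,-0.2]},{"slide": [-112,-91,0],"dr": [0,0,-0.27]},{"slide": [-140,-114,0],"dr": [0,0,-0.34]},{"slide": [-168,-137,0],"dr": [0,0,-0.41]},{"slide": [-196,-160,0],"dr": [0,0,-0.48]},{"slide": [-224,-182,0],"dr": [0,0,-0.55]},{"slide": [-252,-205,0],"dr": [0,0,-0.62]},{"slide": [-280,-228,0],"dr": [0,0,-0.69]},{"slide": [-308,-251,0],"dr": [0,0,-0.76]},{"slide": [-336,-274,0],"dr": [0,0,-0.83]}], "claw": 1}}

```text
clock: 3.25
eef_pos: [0.3634, -0.162, 0.2019]
ee_rot: [3.141, -0.001, -0.349]
wrist_force: [1.0, 0.4, 0.0]
gripper_width: 0.0852
```

```bash
python3 mv.py .4463 .1116 .2 .1014
```

```text
slide [-15.7, -285.5, 1.8] dr [0.0004, -0.0013, -0.4505] t 3.25 rpy [ 3.14148097e+00 -1.33041652e-03 -3.49120024e-01] [ 0.36337467 -0.16204138  0.20187566] w 0.08522759998662678 F [1.  0.4 0. ]
```

Call:
{"api": "send_rows", "payload": {"rows": [{"slide": [-2,-35,0],"dr": [0,0,-0.06]},{"slide": [-4,-70,0],"dr": [0,0,-0.12]},{"slide": [-6,-105,0],"dr": [0,0,-0.18]},{"slide": [-8,-140,0],"dr": [0,0,-0.24]},{"slide": [-10,-175,0],"dr": [0,0,-0.3]},{"slide": [-12,-210,0],"dr": [0,0,-0.36]},{"slide": [-14,-245,0],"dr": [0,0,-0.42]},{"slide": [-15,-270,0],"dr": [0,0,-0.45]},{"slide": [-16,-285,0],"dr": [0,0,-0.45]},{"slide": [-16,-285,0],"dr": [0,0,-0.45]},{"slide": [-16,-285,0],"dr": [0,0,-0.45]}]}}

```text
clock: 4.17
eef_pos: [0.4462, 0.1099, 0.2015]
ee_rot: [3.141, 0.0, 0.1]
wrist_force: [0.3, -0.6, -0.4]
gripper_width: 0.0854
```

```bash
python3 mv.py .4463 .1116 .068 .1014; python3 - <<'E'
from h import *
p,d=eyes.grab_frame('wrist');c=eyes.calibration('wrist')
p=p.copy()
for P in [(.4463,.1116,.125),(.4559,.0171,.085)]:
    a=np.linspace(0,6.28,60);q=proj(c,np.c_[P[0]+.029*np.cos(a),P[1]+.029*np.sin(a),0*a+P[2]])
    cv2.polylines(p,[q.astype(np.int32)],True,(255,255,0),1)
for P in [(.6302,.1728),(.6368,.078)]:
    q=proj(c,np.c_[P[0]+.042*np.cos(a),P[1]+.042*np.sin(a),0*a+.016]);cv2.polylines(p,[q.astype(np.int32)],True,(255,255,0),1)
cv2.imwrite('pics/w1.png',p[...,::-1])
E
```

```text
slide [0.3, -1.7, 133.5] dr [0.0005, 0.0003, -0.0012] t 4.1667 rpy [3.14108967e+00 2.82852210e-04 1.00150831e-01] [0.44624079 0.10992162 0.20147944] w 0.08543140399004759 F [ 0.3 -0.6 -0.4]
```

View pics/w1.png

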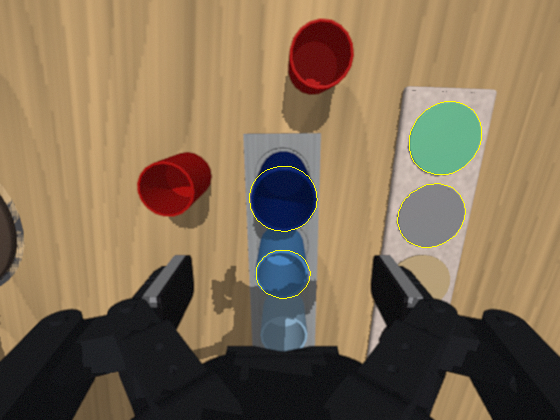

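Call:
{"api": "send_rows", "payload": {"rows": [{"slide": [0,-2,20]},{"slide": [0,-2,45]},{"slide": [0,-2,70]},{"slide": [0,-2,90]},{"slide": [0,-2,108]},{"slide": [0,-2,122]},{"slide": [0,-2,130]},{"slide": [0,-2,133]},{"slide": [0,-2,133]}]}}

```text
invalid input at $.rows[0]: expected keys slide, dr
```

Call:
{"api": "send_rows", "payload": {"rows": [{"slide": [0,0,0]},{"slide": [0,0,0]},{"slide": [0,0,0]},{"slide": [0,0,0]},{"slide": [0,0,0]},{"slide": [0,0,0]},{"slide": [0,0,0]},{"slide": [0,0,0]}], "claw": 0}}

```text
invalid input at $.rows[0]: expected keys slide, dr
```

```bash
python3 mv.py .6302 .1728 .14 .1014
```

```text
slide [189.6, -45.1, 61.3] dr [0.0006, 0.0006, -0.0026] t 4.2167 rpy [3.14097799e+00 5.77362724e-04 9.87981726e-02] [0.44600216 0.10921003 0.20139056] w 0.08530746060170535 F [-0.2 -0.1  0.7]
```

Call:
{"api": "send_rows", "payload": {"rows": [{"slide": [0,-2,20],"dr": [0,0,0]},{"slide": [0,-2,45],"dr": [0,0,0]},{"slide": [0,-2,70],"dr": [0,0,0]},{"slide": [0,-2,90],"dr": [0,0,0]},{"slide": [0,-2,108],"dr": [0,0,0]},{"slide": [0,-2,122],"dr": [0,0,0]},{"slide": [0,-2,130],"dr": [0,0,0]},{"slide": [0,-2,133],"dr": [0,0,0]},{"slide": [0,-2,133],"dr": [0,0,0]}]}}

```text
clock: 4.97
eef_pos: [0.4456, 0.1106, 0.0681]
ee_rot: [3.141, 0.001, 0.097]
wrist_force: [0.5, -0.4, -0.5]
gripper_width: 0.0852
```

Call:
{"api": "send_rows", "payload": {"rows": [{"slide": [0,0,0],"dr": [0,0,0]},{"slide": [0,0,0],"dr": [0,0,0]},{"slide": [0,0,0],"dr": [0,0,0]},{"slide": [0,0,0],"dr": [0,0,0]},{"slide": [0,0,0],"dr": [0,0,0]},{"slide": [0,0,0],"dr": [0,0,0]},{"slide": [0,0,0],"dr": [0,0,0]},{"slide": [0,0,0],"dr": [0,0,0]}], "claw": 0}}

```text
clock: 5.63
eef_pos: [0.4479, 0.1116, 0.0702]
ee_rot: [3.141, -0.003, 0.098]
wrist_force: [0.3, -0.1, 6.1]
gripper_width: 0.0564
```

```bash
python3 mv.py .6302 .1728 .14 .1014
```

```text
slide [187.7, -43.0, -69.1] dr [0.0002, -0.0034, -0.0032] t 5.6333 rpy [ 3.14141693 -0.00335093  0.09821555] [0.44788119 0.1115912  0.07024016] w 0.05641652340598325 F [ 0.3 -0.1  6.1]
```

Call:
{"api": "send_rows", "payload": {"rows": [{"slide": [0,0,-5],"dr": [0,0,0]},{"slide": [0,0,-15],"dr": [0,0,0]},{"slide": [0,0,-30],"dr": [0,0,0]},{"slide": [0,0,-45],"dr": [0,0,0]},{"slide": [0,0,-60],"dr": [0,0,0]},{"slide": [0,0,-68],"dr": [0,0,0]},{"slide": [0,0,-70],"dr": [0,0,0]},{"slide": [0,0,-70],"dr": [0,0,0]}]}}

```text
clock: 6.3
eef_pos: [0.4465, 0.1115, 0.1391]
ee_rot: [-3.142, -0.001, 0.098]
wrist_force: [0.9, 0.6, -1.9]
gripper_width: 0.0563
```

```bash
python3 mv.py .6302 .1728 .14 .1014;python3 - <<'E'
from h import *
p,d=eyes.grab_frame('side')
cv2.imwrite('pics/s1.png',cv2.resize(p[80:280,180:400,::-1],None,fx=3,fy=3))
E
```

```text
slide [188.9, -43.0, -0.6] dr [-0.0001, -0.0014, -0.0033] t 6.3 rpy [-3.14150862e+00 -1.41821135e-03  9.80664728e-02] [0.44645316 0.11154811 0.13913535] w 0.056276228665020564 F [ 0.9  0.6 -1.9]
```

View pics/s1.png

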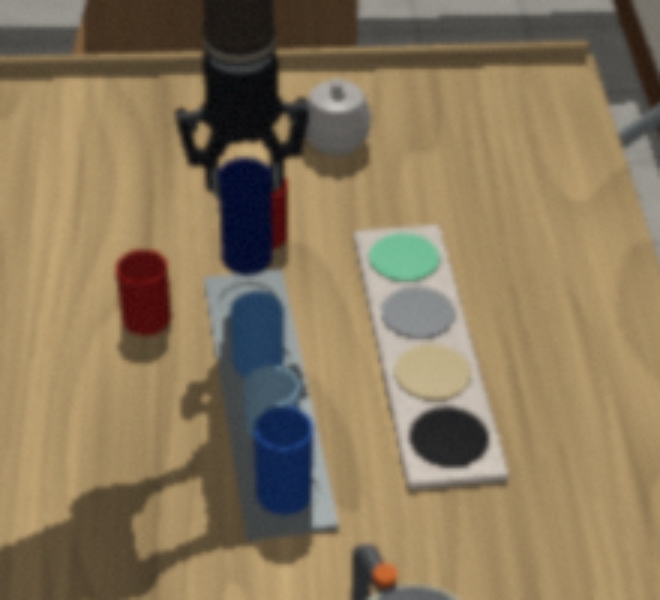

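Call:
{"api": "send_rows", "payload": {"rows": [{"slide": [8,-2,0],"dr": [0,0,0]},{"slide": [26,-6,0],"dr": [0,0,0]},{"slide": [48,-11,0],"dr": [0,0,0]},{"slide": [72,-16,0],"dr": [0,0,0]},{"slide": [96,-22,0],"dr": [0,0,0]},{"slide": [120,-27,0],"dr": [0,0,0]},{"slide": [144,-33,0],"dr": [0,0,0]},{"slide": [165,-38,0],"dr": [0,0,0]},{"slide": [180,-41,0],"dr": [0,0,0]},{"slide": [189,-43,0],"dr": [0,0,0]},{"slide": [189,-43,0],"dr": [0,0,0]},{"slide": [189,-43,0],"dr": [0,0,0]}]}}

```text
clock: 7.35
eef_pos: [0.6291, 0.1726, 0.137]
ee_rot: [3.141, 0.003, 0.098]
wrist_force: [-0.2, -0.5, -1.9]
gripper_width: 0.0567
```

```bash
python3 mv.py .6302 .1728 .08 .1014;python3 - <<'E'
from h import *
p,d=eyes.grab_frame('wrist');c=eyes.calibration('wrist')
cv2.imwrite('pics/w2.png',p[...,::-1])
E
```

```text
slide [1.3, -0.1, 57.0] dr [0.0004, 0.0031, -0.0033] t 7.35 rpy [3.14121953e+00 3.06271270e-03 9.81137459e-02] [0.62907878 0.17258409 0.13699706] w 0.05674620567736896 F [-0.2 -0.5 -1.9]
```

View pics/w2.png

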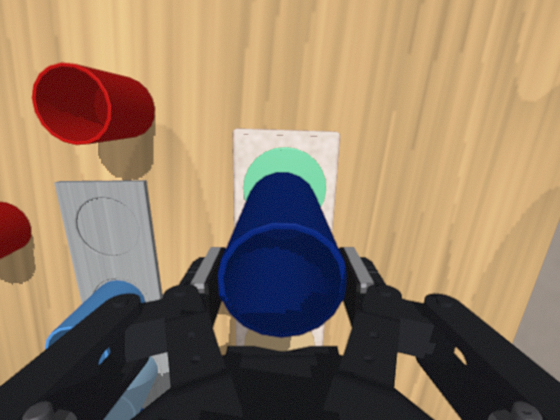

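Call:
{"api": "send_rows", "payload": {"rows": [{"slide": [1,0,8],"dr": [0,0,0]},{"slide": [1,0,20],"dr": [0,0,0]},{"slide": [1,0,34],"dr": [0,0,0]},{"slide": [1,0,44],"dr": [0,0,0]},{"slide": [1,0,50],"dr": [0,0,0]},{"slide": [1,0,54],"dr": [0,0,0]},{"slide": [1,0,55],"dr": [0,0,0]},{"slide": [1,0,55],"dr": [0,0,0]}]}}

```text
clock: 8.07
eef_pos: [0.6309, 0.1728, 0.083]
ee_rot: [3.142, 0.001, 0.098]
wrist_force: [0.1, -0.4, -1.8]
gripper_width: 0.0568
```

Call:
{"api": "send_rows", "payload": {"rows": [{"slide": [0,0,1],"dr": [0,0,0]},{"slide": [0,0,2],"dr": [0,0,0]},{"slide": [0,0,2],"dr": [0,0,0]}]}}

```text
clock: 8.32
eef_pos: [0.6314, 0.1729, 0.082]
ee_rot: [-3.141, -0.001, 0.098]
wrist_force: [-0.7, 0.7, -2.0]
gripper_width: 0.0563
```

```bash
python3 mv.py .6302 .1728 .08 .1014
```

```text
slide [-1.2, 0.0, 2.0] dr [-0.0001, -0.001, -0.0034] t 8.3167 rpy [-3.14146306e+00 -9.63196224e-04  9.80012560e-02] [0.63143919 0.172929   0.08200147] w 0.056267326636987004 F [-0.7  0.7 -2. ]
```

Call:
{"api": "send_rows", "payload": {"rows": [{"slide": [0,0,1],"dr": [0,0,0]},{"slide": [0,0,2],"dr": [0,0,0]},{"slide": [0,0,2],"dr": [0,0,0]}]}}

```text
clock: 8.57
eef_pos: [0.6316, 0.173, 0.0814]
ee_rot: [-3.141, -0.001, 0.098]
wrist_force: [-3.1, -0.3, 3.8]
gripper_width: 0.0565
```

Call:
{"api": "send_rows", "payload": {"rows": [{"slide": [0,0,0],"dr": [0,0,0]},{"slide": [0,0,0],"dr": [0,0,0]},{"slide": [0,0,0],"dr": [0,0,0]},{"slide": [0,0,0],"dr": [0,0,0]},{"slide": [0,0,0],"dr": [0,0,0]},{"slide": [0,0,0],"dr": [0,0,0]}], "claw": 1}}

```text
clock: 9.07
eef_pos: [0.6309, 0.1728, 0.0793]
ee_rot: [3.142, 0.0, 0.098]
wrist_force: [0.5, 0.3, -0.4]
gripper_width: 0.0857
```

Call:
{"api": "send_rows", "payload": {"rows": [{"slide": [0,0,-5],"dr": [0,0,0]},{"slide": [0,0,-15],"dr": [0,0,0]},{"slide": [0,0,-35],"dr": [0,0,0]},{"slide": [0,0,-60],"dr": [0,0,0]},{"slide": [0,0,-85],"dr": [0,0,0]},{"slide": [0,0,-105],"dr": [0,0,0]},{"slide": [0,0,-115],"dr": [0,0,0]},{"slide": [0,0,-120],"dr": [0,0,0]},{"slide": [0,0,-120],"dr": [0,0,0]}]}}

```text
clock: 9.82
eef_pos: [0.6318, 0.173, 0.2012]
ee_rot: [-3.141, -0.003, 0.098]
wrist_force: [-0.6, 0.5, -0.5]
gripper_width: 0.0854
```

```bash
cat > look.py <<'E'
import sys
from h import *
p,d=eyes.grab_frame('wrist');c=eyes.calibration('wrist')
p=p.copy();a=np.linspace(0,6.28,60)
def circ(P,r,col):
    q=proj(c,np.c_[P[0]+r*np.cos(a),P[1]+r*np.sin(a),0*a+P[2]]);cv2.polylines(p,[q.astype(np.int32)],True,col,1)
C=[(.6302,.1728),(.6368,.078),(.6434,-.0168),(.65,-.1115)];H=[.136,.116,.096,.076]
for P,h in zip(C,H): circ((*P,.016),.042,(255,255,0)); circ((*P,h),.029,(255,0,255))
for P in [(.4463,.1116,.125),(.4559,.0171,.085),(.4656,-.0774,.065),(.4752,-.1719,.105)]: circ(P,.029,(255,128,0))
cv2.imwrite(sys.argv[1],p[...,::-1])
E
python3 mv.py .4752 -.1719 .2 .1014; python3 look.py pics/w3.png
```

```text
slide [-189.7, 327.9, 0.6] dr [-0.0003, -0.0028, -0.0034] t 9.8167 rpy [-3.14131041e+00 -2.83604199e-03  9.80315471e-02] [0.6318444  0.17301892 0.20121126] w 0.08537958338534297 F [-0.6  0.5 -0.5]
```

View pics/w3.png

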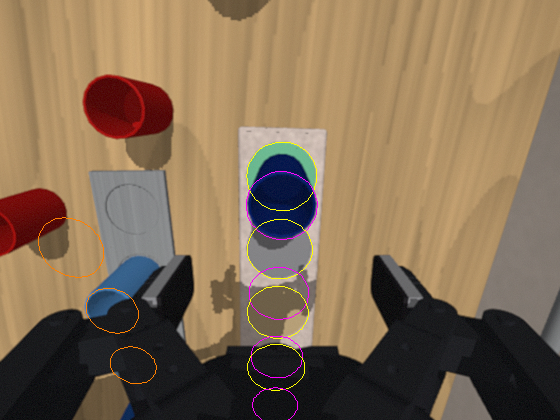

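Call:
{"api": "send_rows", "payload": {"rows": [{"slide": [-16,28,0],"dr": [0,0,0]},{"slide": [-35,60,0],"dr": [0,0,0]},{"slide": [-54,93,0],"dr": [0,0,0]},{"slide": [-73,126,0],"dr": [0,0,0]},{"slide": [-92,159,0],"dr": [0,0,0]},{"slide": [-111,192,0],"dr": [0,0,0]},{"slide": [-130,225,0],"dr": [0,0,0]},{"slide": [-149,258,0],"dr": [0,0,0]},{"slide": [-168,290,0],"dr": [0,0,0]},{"slide": [-182,315,0],"dr": [0,0,0]},{"slide": [-190,328,0],"dr": [0,0,0]},{"slide": [-190,328,0],"dr": [0,0,0]}]}}

```text
clock: 10.87
eef_pos: [0.4713, -0.1743, 0.1975]
ee_rot: [-3.141, 0.004, 0.094]
wrist_force: [0.6, -0.2, -0.3]
gripper_width: 0.0855
```

```bash
python3 mv.py .4752 -.1719 .048 .1014; python3 look.py pics/w4.png
```

```text
slide [4.7, -1.9, 149.5] dr [-0.0009, 0.004, -0.0074] t 10.8667 rpy [-3.14071121  0.00399048  0.09402067] [ 0.4712899  -0.17431286  0.19749743] w 0.08550987405375331 F [ 0.6 -0.2 -0.3]
```

View pics/w4.png

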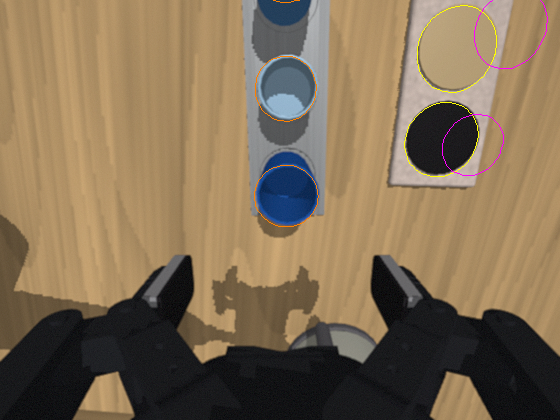

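Call:
{"api": "send_rows", "payload": {"rows": [{"slide": [3,-2,20],"dr": [0,0,-0.007]},{"slide": [4,-2,45],"dr": [0,0,-0.007]},{"slide": [4,-2,70],"dr": [0,0,-0.007]},{"slide": [4,-2,90],"dr": [0,0,-0.007]},{"slide": [4,-2,100],"dr": [0,0,-0.007]},{"slide": [4,-2,100],"dr": [0,0,-0.007]}]}}

```text
clock: 11.42
eef_pos: [0.4752, -0.1674, 0.096]
ee_rot: [-3.137, 0.006, 0.106]
wrist_force: [-0.1, 0.3, 0.3]
gripper_width: 0.0858
```

```bash
python3 mv.py .4752 -.1719 .048 .1014
```

```text
slide [-0.2, 4.7, 48.0] dr [-0.0042, 0.0063, 0.0049] t 11.4167 rpy [-3.13740958  0.00632319  0.1062759 ] [ 0.47522128 -0.16740704  0.09600082] w 0.0858158368725078 F [-0.1  0.3  0.3]
```

Call:
{"api": "send_rows", "payload": {"rows": [{"slide": [0,4,10],"dr": [0,0,0.003]},{"slide": [0,4,24],"dr": [0,0,0.003]},{"slide": [0,4,36],"dr": [0,0,0.003]},{"slide": [0,4,44],"dr": [0,0,0.003]},{"slide": [0,4,48],"dr": [0,0,0.003]},{"slide": [0,4,48],"dr": [0,0,0.003]},{"slide": [0,4,48],"dr": [0,0,0.003]}]}}

```text
clock: 12.0
eef_pos: [0.4788, -0.174, 0.052]
ee_rot: [3.141, -0.001, 0.102]
wrist_force: [1.1, -0.3, 0.2]
gripper_width: 0.0856
```

```bash
python3 mv.py .4752 -.1719 .048 .1014
```

```text
slide [-3.4, -2.5, 4.0] dr [0.0005, -0.0009, 0.0006] t 12.0 rpy [ 3.14106610e+00 -9.46944745e-04  1.01958465e-01] [ 0.47883519 -0.17404995  0.05197997] w 0.08562185475108702 F [ 1.1 -0.3  0.2]
```

Call:
{"api": "send_rows", "payload": {"rows": [{"slide": [-2,-1,2],"dr": [0,0,0]},{"slide": [-2,-1,2],"dr": [0,0,0]},{"slide": [-2,-1,2],"dr": [0,0,0]}]}}

```text
clock: 12.25
eef_pos: [0.4763, -0.1731, 0.0499]
ee_rot: [3.141, -0.001, 0.102]
wrist_force: [0.1, 0.1, -0.4]
gripper_width: 0.0855
```

```bash
python3 mv.py .4752 -.1719 .048 .1014
```

```text
slide [-0.9, -1.3, 1.9] dr [0.0003, -0.0006, 0.0005] t 12.25 rpy [ 3.14125279e+00 -5.93648614e-04  1.01919614e-01] [ 0.47626871 -0.17306926  0.04989926] w 0.08554924316321309 F [ 0.1  0.1 -0.4]
```

Close, then lift 105 mm.

Call:
{"api": "send_rows", "payload": {"rows": [{"slide": [-1,-1,1],"dr": [0,0,0]},{"slide": [-1,-1,1],"dr": [0,0,0]},{"slide": [-1,-1,1],"dr": [0,0,0]},{"slide": [-1,-1,1],"dr": [0,0,0]},{"slide": [-1,-1,1],"dr": [0,0,0]},{"slide": [-1,-1,1],"dr": [0,0,0]},{"slide": [-1,-1,1],"dr": [0,0,0]},{"slide": [-1,-1,1],"dr": [0,0,0]}], "claw": 0}}

```text
clock: 12.92
eef_pos: [0.4755, -0.1723, 0.0491]
ee_rot: [3.141, -0.001, 0.102]
wrist_force: [-0.5, 0.3, 6.2]
gripper_width: 0.0563
```

Call:
{"api": "send_rows", "payload": {"rows": [{"slide": [0,0,-5],"dr": [0,0,0]},{"slide": [0,0,-15],"dr": [0,0,0]},{"slide": [0,0,-32],"dr": [0,0,0]},{"slide": [0,0,-52],"dr": [0,0,0]},{"slide": [0,0,-72],"dr": [0,0,0]},{"slide": [0,0,-90],"dr": [0,0,0]},{"slide": [0,0,-101],"dr": [0,0,0]},{"slide": [0,0,-105],"dr": [0,0,0]},{"slide": [0,0,-105],"dr": [0,0,0]}]}}

```text
clock: 13.67
eef_pos: [0.4756, -0.1723, 0.1544]
ee_rot: [3.141, -0.002, 0.102]
wrist_force: [0.3, -0.6, -2.7]
gripper_width: 0.0565
```

```bash
python3 mv.py .6368 .078 .153 .1014;python3 - <<'E'
from h import *
p,d=eyes.grab_frame('side')
cv2.imwrite('pics/s2.png',cv2.resize(p[80:280,180:400,::-1],None,fx=3,fy=3))
E
```

```text
slide [185.9, -232.6, 1.5] dr [0.001, -0.0017, 0.0006] t 13.6667 rpy [ 3.14055020e+00 -1.74446279e-03  1.02041719e-01] [ 0.47556709 -0.17234998  0.15441302] w 0.05648559128583592 F [ 0.3 -0.6 -2.7]
```

View pics/s2.png

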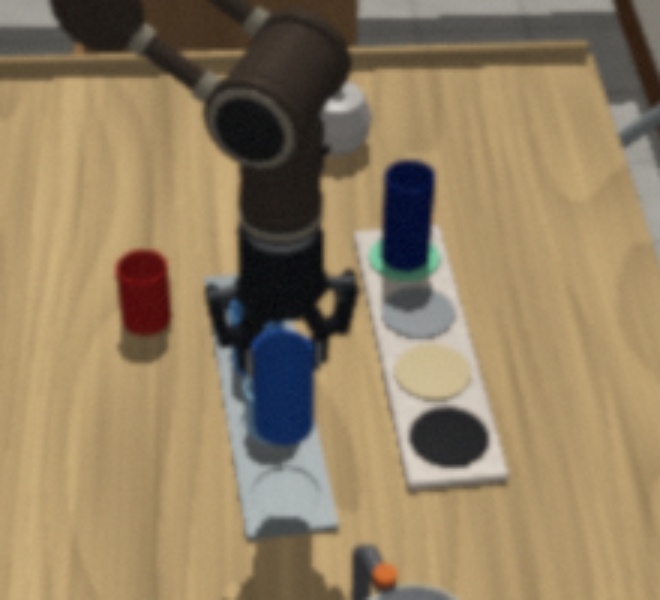

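Call:
{"api": "send_rows", "payload": {"rows": [{"slide": [10,-8,0],"dr": [0,0,0]},{"slide": [30,-26,0],"dr": [0,0,0]},{"slide": [52,-50,0],"dr": [0,0,0]},{"slide": [74,-76,0],"dr": [0,0,0]},{"slide": [96,-103,0],"dr": [0,0,0]},{"slide": [117,-130,0],"dr": [0,0,0]},{"slide": [137,-157,0],"dr": [0,0,0]},{"slide": [154,-182,0],"dr": [0,0,0]},{"slide": [168,-204,0],"dr": [0,0,0]},{"slide": [178,-221,0],"dr": [0,0,0]},{"slide": [184,-230,0],"dr": [0,0,0]},{"slide": [186,-233,0],"dr": [0,0,0]}]}}

```text
clock: 14.72
eef_pos: [0.636, 0.0809, 0.1516]
ee_rot: [-3.141, 0.002, 0.104]
wrist_force: [-0.3, -0.2, -2.4]
gripper_width: 0.0564
```

Call:
{"api": "send_rows", "payload": {"rows": [{"slide": [0,0,5],"dr": [0,0,0]},{"slide": [0,0,15],"dr": [0,0,0]},{"slide": [0,0,30],"dr": [0,0,0]},{"slide": [0,0,48],"dr": [0,0,0]},{"slide": [0,0,60],"dr": [0,0,0]},{"slide": [0,0,60],"dr": [0,0,0]},{"slide": [0,0,60],"dr": [0,0,0]}]}}

```text
clock: 15.3
eef_pos: [0.6347, 0.0776, 0.0918]
ee_rot: [-3.142, 0.004, 0.101]
wrist_force: [1.1, 0.4, -2.1]
gripper_width: 0.0565
```

```bash
python3 mv.py .6368 .078 .06 .1014; python3 look.py pics/w5.png
```

```text
slide [2.2, -0.2, 31.8] dr [-0.0, 0.0036, -0.0006] t 15.3 rpy [-3.14158392  0.00364926  0.10076832] [0.63469788 0.07758622 0.09182007] w 0.05646810799373815 F [ 1.1  0.4 -2.1]
```

View pics/w5.png

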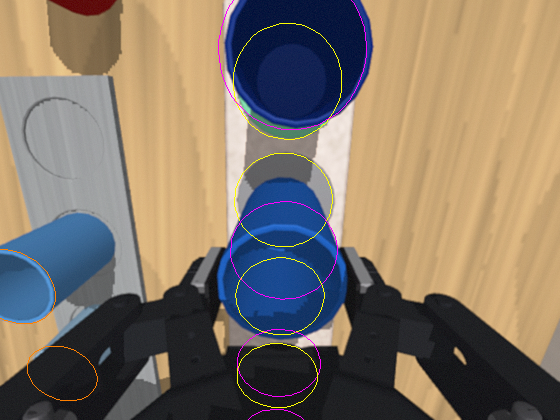

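Call:
{"api": "send_rows", "payload": {"rows": [{"slide": [1,0,8],"dr": [0,0,0]},{"slide": [1,0,16],"dr": [0,0,0]},{"slide": [1,0,22],"dr": [0,0,0]},{"slide": [1,0,26],"dr": [0,0,0]},{"slide": [1,0,28],"dr": [0,0,0]},{"slide": [1,0,29],"dr": [0,0,0]},{"slide": [1,0,30],"dr": [0,0,0]},{"slide": [1,0,30],"dr": [0,0,0]},{"slide": [1,0,30],"dr": [0,0,0]}]}}

```text
clock: 16.1
eef_pos: [0.6376, 0.0788, 0.0637]
ee_rot: [3.142, -0.001, 0.102]
wrist_force: [-0.6, 0.2, -3.0]
gripper_width: 0.0563
```

Call:
{"api": "send_rows", "payload": {"rows": [{"slide": [0,0,1],"dr": [0,0,0]},{"slide": [0,0,2],"dr": [0,0,0]},{"slide": [0,0,2],"dr": [0,0,0]}]}}

```text
clock: 16.35
eef_pos: [0.6373, 0.0787, 0.0614]
ee_rot: [-3.142, 0.0, 0.102]
wrist_force: [-0.2, 0.4, -3.3]
gripper_width: 0.0564
```

Call:
{"api": "send_rows", "payload": {"rows": [{"slide": [0,0,1],"dr": [0,0,0]},{"slide": [0,0,2],"dr": [0,0,0]},{"slide": [0,0,2],"dr": [0,0,0]}]}}

```text
clock: 16.6
eef_pos: [0.6376, 0.0788, 0.0602]
ee_rot: [-3.142, -0.0, 0.102]
wrist_force: [-1.2, -0.4, 0.9]
gripper_width: 0.0563
```

Contact (force −3 → +1 N). Release and rise.

Call:
{"api": "send_rows", "payload": {"rows": [{"slide": [0,0,0],"dr": [0,0,0]},{"slide": [0,0,0],"dr": [0,0,0]},{"slide": [0,0,0],"dr": [0,0,0]},{"slide": [0,0,0],"dr": [0,0,0]},{"slide": [0,0,0],"dr": [0,0,0]},{"slide": [0,0,0],"dr": [0,0,0]}], "claw": 1}}

```text
clock: 17.1
eef_pos: [0.6374, 0.0787, 0.0595]
ee_rot: [3.142, -0.0, 0.102]
wrist_force: [0.3, -0.1, -0.2]
gripper_width: 0.0853
```

Call:
{"api": "send_rows", "payload": {"rows": [{"slide": [0,0,-5],"dr": [0,0,0]},{"slide": [0,0,-15],"dr": [0,0,0]},{"slide": [0,0,-35],"dr": [0,0,0]},{"slide": [0,0,-60],"dr": [0,0,0]},{"slide": [0,0,-85],"dr": [0,0,0]},{"slide": [0,0,-110],"dr": [0,0,0]},{"slide": [0,0,-125],"dr": [0,0,0]},{"slide": [0,0,-130],"dr": [0,0,0]},{"slide": [0,0,-130],"dr": [0,0,0]},{"slide": [0,0,-130],"dr": [0,0,0]}]}}

```text
clock: 17.93
eef_pos: [0.637, 0.0787, 0.1894]
ee_rot: [-3.142, 0.0, 0.102]
wrist_force: [0.6, 0.2, 0.2]
gripper_width: 0.0852
```

```bash
python3 mv.py .4559 .0171 .16 .1014; python3 look.py pics/w6.png
```

```text
slide [-186.4, 42.9, 29.4] dr [-0.0, 0.0002, 0.0006] t 17.9333 rpy [-3.14158664e+00  1.69789917e-04  1.01975031e-01] [0.63702117 0.07871078 0.18938853] w 0.08519228700056057 F [0.6 0.2 0.2]
```

View pics/w6.png

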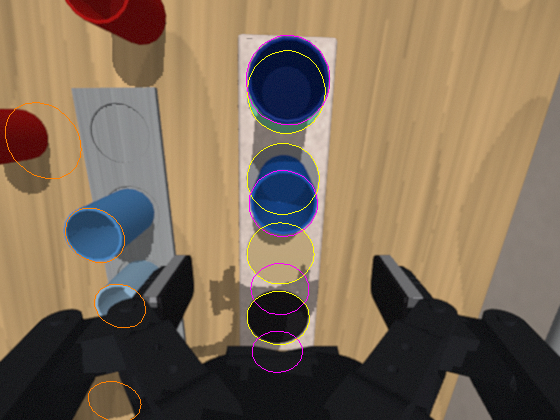

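Call:
{"api": "send_rows", "payload": {"rows": [{"slide": [-15,3,0],"dr": [0,0,0]},{"slide": [-40,9,0],"dr": [0,0,0]},{"slide": [-70,16,0],"dr": [0,0,0]},{"slide": [-100,23,0],"dr": [0,0,0]},{"slide": [-130,30,0],"dr": [0,0,0]},{"slide": [-155,36,0],"dr": [0,0,0]},{"slide": [-172,40,0],"dr": [0,0,0]},{"slide": [-182,42,0],"dr": [0,0,0]},{"slide": [-186,43,0],"dr": [0,0,0]},{"slide": [-186,43,0],"dr": [0,0,0]},{"slide": [-186,43,0],"dr": [0,0,0]}]}}

```text
clock: 18.9
eef_pos: [0.4574, 0.0171, 0.1894]
ee_rot: [-3.141, -0.001, 0.102]
wrist_force: [0.9, 0.7, 0.2]
gripper_width: 0.0854
```

```bash
python3 mv.py .4559 .0171 .03 .1014; python3 look.py pics/w7.png
```

```text
slide [-1.6, -0.1, 159.4] dr [-0.0001, -0.0006, 0.0005] t 18.9 rpy [-3.14148081e+00 -6.11505229e-04  1.01883746e-01] [0.45744405 0.0171239  0.18936759] w 0.08535331922658558 F [0.9 0.7 0.2]
```

View pics/w7.png

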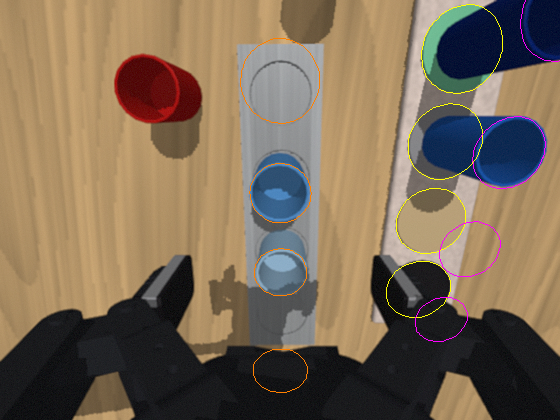

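Call:
{"api": "send_rows", "payload": {"rows": [{"slide": [-1,0,15],"dr": [0,0,0]},{"slide": [-1,0,40],"dr": [0,0,0]},{"slide": [-1,0,68],"dr": [0,0,0]},{"slide": [-1,0,96],"dr": [0,0,0]},{"slide": [-1,0,120],"dr": [0,0,0]},{"slide": [-1,0,140],"dr": [0,0,0]},{"slide": [-1,0,152],"dr": [0,0,0]},{"slide": [-1,0,158],"dr": [0,0,0]},{"slide": [-1,0,159],"dr": [0,0,0]},{"slide": [-1,0,159],"dr": [0,0,0]},{"slide": [-1,0,159],"dr": [0,0,0]}]}}

```text
clock: 19.87
eef_pos: [0.4571, 0.017, 0.0313]
ee_rot: [3.141, -0.002, 0.102]
wrist_force: [0.1, -1.3, -0.6]
gripper_width: 0.0857
```

Call:
{"api": "send_rows", "payload": {"rows": [{"slide": [0,0,0],"dr": [0,0,0]},{"slide": [0,0,0],"dr": [0,0,0]},{"slide": [0,0,0],"dr": [0,0,0]},{"slide": [0,0,0],"dr": [0,0,0]},{"slide": [0,0,0],"dr": [0,0,0]},{"slide": [0,0,0],"dr": [0,0,0]},{"slide": [0,0,0],"dr": [0,0,0]},{"slide": [0,0,0],"dr": [0,0,0]}], "claw": 0}}

```text
clock: 20.53
eef_pos: [0.4564, 0.0168, 0.032]
ee_rot: [3.141, -0.001, 0.102]
wrist_force: [-1.4, 1.3, 7.1]
gripper_width: 0.057
```

Call:
{"api": "send_rows", "payload": {"rows": [{"slide": [0,0,-5],"dr": [0,0,0]},{"slide": [0,0,-15],"dr": [0,0,0]},{"slide": [0,0,-32],"dr": [0,0,0]},{"slide": [0,0,-50],"dr": [0,0,0]},{"slide": [0,0,-64],"dr": [0,0,0]},{"slide": [0,0,-70],"dr": [0,0,0]},{"slide": [0,0,-70],"dr": [0,0,0]},{"slide": [0,0,-70],"dr": [0,0,0]}]}}

```text
clock: 21.2
eef_pos: [0.4556, 0.0169, 0.1006]
ee_rot: [3.142, -0.0, 0.102]
wrist_force: [0.4, 0.4, -2.6]
gripper_width: 0.0566
```

```bash
python3 mv.py .6434 -.0168 .1 .1014
```

```text
slide [183.4, 52.7, 0.7] dr [0.0001, -0.0005, 0.0006] t 21.2 rpy [ 3.14150274e+00 -4.91780399e-04  1.02025972e-01] [0.45559665 0.01692395 0.10062855] w 0.05660146390119199 F [ 0.4  0.4 -2.6]
```

Call:
{"api": "send_rows", "payload": {"rows": [{"slide": [8,2,0],"dr": [0,0,0]},{"slide": [25,7,0],"dr": [0,0,0]},{"slide": [48,14,0],"dr": [0,0,0]},{"slide": [72,21,0],"dr": [0,0,0]},{"slide": [96,28,0],"dr": [0,0,0]},{"slide": [120,35,0],"dr": [0,0,0]},{"slide": [143,41,0],"dr": [0,0,0]},{"slide": [162,47,0],"dr": [0,0,0]},{"slide": [176,51,0],"dr": [0,0,0]},{"slide": [184,53,0],"dr": [0,0,0]},{"slide": [184,53,0],"dr": [0,0,0]},{"slide": [184,53,0],"dr": [0,0,0]}]}}

```text
clock: 22.2
eef_pos: [0.6431, -0.017, 0.0989]
ee_rot: [-3.141, 0.003, 0.102]
wrist_force: [-0.6, 0.3, -2.4]
gripper_width: 0.057
```

Call:
{"api": "send_rows", "payload": {"rows": [{"slide": [0,0,5],"dr": [0,0,0]},{"slide": [0,0,15],"dr": [0,0,0]},{"slide": [0,0,30],"dr": [0,0,0]},{"slide": [0,0,42],"dr": [0,0,0]},{"slide": [0,0,50],"dr": [0,0,0]},{"slide": [0,0,53],"dr": [0,0,0]},{"slide": [0,0,53],"dr": [0,0,0]},{"slide": [0,0,53],"dr": [0,0,0]}]}}

```text
clock: 22.87
eef_pos: [0.6441, -0.017, 0.0474]
ee_rot: [-3.142, 0.0, 0.102]
wrist_force: [-0.1, -0.4, -1.9]
gripper_width: 0.0567
```

```bash
python3 mv.py .6434 -.0168 .042 .1014; python3 look.py pics/w8.png
```

```text
slide [-0.7, -0.3, 5.4] dr [-0.0, 0.0, 0.0006] t 22.8667 rpy [-3.14155967e+00  1.93834983e-05  1.02012912e-01] [ 0.64414867 -0.01703592  0.04742646] w 0.056727583828931505 F [-0.1 -0.4 -1.9]
```

View pics/w8.png

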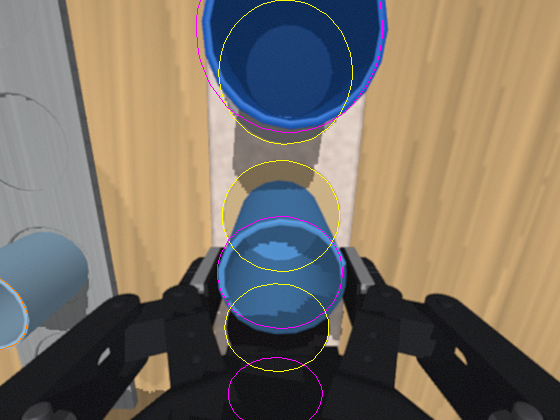

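Call:
{"api": "send_rows", "payload": {"rows": [{"slide": [0,0,1],"dr": [0,0,0]},{"slide": [0,0,2],"dr": [0,0,0]},{"slide": [0,0,3],"dr": [0,0,0]},{"slide": [0,0,4],"dr": [0,0,0]},{"slide": [0,0,4],"dr": [0,0,0]}]}}

```text
clock: 23.33
eef_pos: [0.644, -0.0171, 0.0433]
ee_rot: [-3.142, 0.0, 0.102]
wrist_force: [-0.8, -0.4, -1.9]
gripper_width: 0.0568
```

Call:
{"api": "send_rows", "payload": {"rows": [{"slide": [0,0,1],"dr": [0,0,0]},{"slide": [0,0,1],"dr": [0,0,0]}]}}

```text
clock: 23.5
eef_pos: [0.6441, -0.0171, 0.0432]
ee_rot: [3.142, 0.0, 0.102]
wrist_force: [-2.3, -0.0, 3.3]
gripper_width: 0.0568
```

Contact. Release and rise.

Call:
{"api": "send_rows", "payload": {"rows": [{"slide": [0,0,0],"dr": [0,0,0]},{"slide": [0,0,0],"dr": [0,0,0]},{"slide": [0,0,0],"dr": [0,0,0]},{"slide": [0,0,0],"dr": [0,0,0]},{"slide": [0,0,0],"dr": [0,0,0]},{"slide": [0,0,0],"dr": [0,0,0]}], "claw": 1}}

```text
clock: 24.0
eef_pos: [0.6443, -0.0171, 0.0425]
ee_rot: [3.142, -0.0, 0.102]
wrist_force: [0.3, 0.3, -0.6]
gripper_width: 0.0847
```

Call:
{"api": "send_rows", "payload": {"rows": [{"slide": [0,0,-5],"dr": [0,0,0]},{"slide": [0,0,-15],"dr": [0,0,0]},{"slide": [0,0,-35],"dr": [0,0,0]},{"slide": [0,0,-60],"dr": [0,0,0]},{"slide": [0,0,-85],"dr": [0,0,0]},{"slide": [0,0,-110],"dr": [0,0,0]},{"slide": [0,0,-125],"dr": [0,0,0]},{"slide": [0,0,-130],"dr": [0,0,0]},{"slide": [0,0,-130],"dr": [0,0,0]},{"slide": [0,0,-130],"dr": [0,0,0]}]}}

```text
clock: 24.83
eef_pos: [0.6438, -0.017, 0.1724]
ee_rot: [-3.142, 0.0, 0.102]
wrist_force: [-1.2, 0.0, -0.5]
gripper_width: 0.0853
```

```bash
python3 mv.py .4656 -.0774 .16 .1014; python3 look.py pics/w9.png
```

```text
slide [-183.4, 41.9, 12.4] dr [-0.0001, 0.0002, 0.0006] t 24.8333 rpy [-3.14150765e+00  1.53372523e-04  1.01999497e-01] [ 0.64379753 -0.01701783  0.17242238] w 0.08528853323230061 F [-1.2  0.  -0.5]
```

View pics/w9.png

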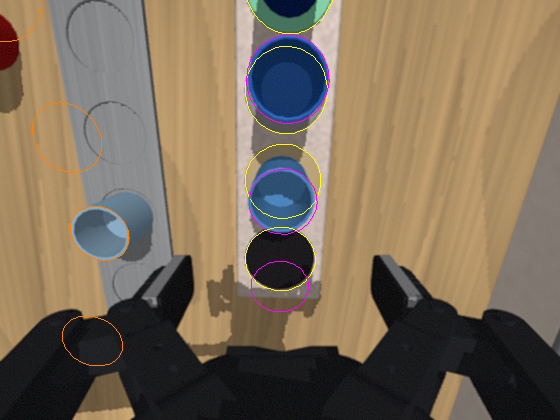

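Call:
{"api": "send_rows", "payload": {"rows": [{"slide": [-15,3,0],"dr": [0,0,0]},{"slide": [-40,9,0],"dr": [0,0,0]},{"slide": [-70,16,0],"dr": [0,0,0]},{"slide": [-100,23,0],"dr": [0,0,0]},{"slide": [-130,30,0],"dr": [0,0,0]},{"slide": [-153,35,0],"dr": [0,0,0]},{"slide": [-170,39,0],"dr": [0,0,0]},{"slide": [-180,41,0],"dr": [0,0,0]},{"slide": [-183,42,0],"dr": [0,0,0]},{"slide": [-183,42,0],"dr": [0,0,0]},{"slide": [-183,42,0],"dr": [0,0,0]}]}}

```text
clock: 25.8
eef_pos: [0.4671, -0.0774, 0.1723]
ee_rot: [-3.141, -0.001, 0.102]
wrist_force: [-0.1, -0.3, 0.7]
gripper_width: 0.0857
```

```bash
python3 mv.py .4656 -.0774 .018 .1014; python3 look.py pics/w10.png
```

```text
slide [-1.6, -0.2, 154.3] dr [-0.0001, -0.0005, 0.0005] t 25.8 rpy [-3.14144989e+00 -5.33135660e-04  1.01871166e-01] [ 0.46709423 -0.07742669  0.17232045] w 0.08574963380179132 F [-0.1 -0.3  0.7]
```

View pics/w10.png

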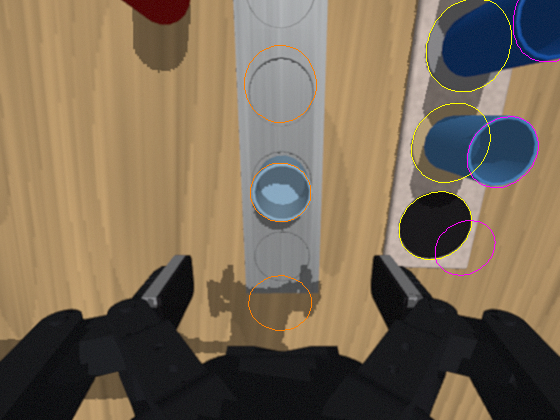

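Call:
{"api": "send_rows", "payload": {"rows": [{"slide": [-1,-1,15],"dr": [0,0,0]},{"slide": [-1,-1,40],"dr": [0,0,0]},{"slide": [-1,-1,68],"dr": [0,0,0]},{"slide": [-1,-1,94],"dr": [0,0,0]},{"slide": [-1,-1,118],"dr": [0,0,0]},{"slide": [-1,-1,136],"dr": [0,0,0]},{"slide": [-1,-1,148],"dr": [0,0,0]},{"slide": [-1,-1,153],"dr": [0,0,0]},{"slide": [-1,-1,154],"dr": [0,0,0]},{"slide": [-1,-1,154],"dr": [0,0,0]},{"slide": [-1,-1,154],"dr": [0,0,0]}]}}

```text
clock: 26.77
eef_pos: [0.4666, -0.0767, 0.0193]
ee_rot: [3.141, -0.002, 0.102]
wrist_force: [0.4, -0.4, -0.0]
gripper_width: 0.0853
```

Call:
{"api": "send_rows", "payload": {"rows": [{"slide": [0,0,0],"dr": [0,0,0]},{"slide": [0,0,0],"dr": [0,0,0]},{"slide": [0,0,0],"dr": [0,0,0]},{"slide": [0,0,0],"dr": [0,0,0]},{"slide": [0,0,0],"dr": [0,0,0]},{"slide": [0,0,0],"dr": [0,0,0]},{"slide": [0,0,0],"dr": [0,0,0]},{"slide": [0,0,0],"dr": [0,0,0]}], "claw": 0}}

```text
clock: 27.43
eef_pos: [0.4664, -0.0768, 0.0202]
ee_rot: [3.141, -0.002, 0.102]
wrist_force: [-1.4, 0.7, 7.6]
gripper_width: 0.0556
```

Call:
{"api": "send_rows", "payload": {"rows": [{"slide": [0,0,-5],"dr": [0,0,0]},{"slide": [0,0,-15],"dr": [0,0,0]},{"slide": [0,0,-32],"dr": [0,0,0]},{"slide": [0,0,-50],"dr": [0,0,0]},{"slide": [0,0,-64],"dr": [0,0,0]},{"slide": [0,0,-70],"dr": [0,0,0]},{"slide": [0,0,-70],"dr": [0,0,0]},{"slide": [0,0,-70],"dr": [0,0,0]}]}}

```text
clock: 28.1
eef_pos: [0.4651, -0.0766, 0.0886]
ee_rot: [3.141, -0.0, 0.102]
wrist_force: [-0.9, 0.5, -1.9]
gripper_width: 0.0561
```

```bash
python3 mv.py .65 -.1115 .09 .1014
```

```text
slide [180.3, 53.6, -1.3] dr [0.0001, -0.0004, 0.0006] t 28.1 rpy [ 3.14144700e+00 -4.14845572e-04  1.02014013e-01] [ 0.4651358  -0.07656364  0.08863816] w 0.05610639860030195 F [-0.9  0.5 -1.9]
```

Call:
{"api": "send_rows", "payload": {"rows": [{"slide": [8,2,0],"dr": [0,0,0]},{"slide": [25,7,0],"dr": [0,0,0]},{"slide": [48,14,0],"dr": [0,0,0]},{"slide": [72,21,0],"dr": [0,0,0]},{"slide": [96,28,0],"dr": [0,0,0]},{"slide": [120,35,0],"dr": [0,0,0]},{"slide": [143,42,0],"dr": [0,0,0]},{"slide": [162,48,0],"dr": [0,0,0]},{"slide": [174,52,0],"dr": [0,0,0]},{"slide": [180,54,0],"dr": [0,0,0]},{"slide": [180,54,0],"dr": [0,0,0]},{"slide": [180,54,0],"dr": [0,0,0]}]}}

```text
clock: 29.1
eef_pos: [0.6486, -0.1117, 0.0869]
ee_rot: [-3.14, 0.003, 0.102]
wrist_force: [0.2, 0.1, -2.0]
gripper_width: 0.0556
```

Call:
{"api": "send_rows", "payload": {"rows": [{"slide": [0,0,5],"dr": [0,0,0]},{"slide": [0,0,15],"dr": [0,0,0]},{"slide": [0,0,30],"dr": [0,0,0]},{"slide": [0,0,42],"dr": [0,0,0]},{"slide": [0,0,50],"dr": [0,0,0]},{"slide": [0,0,53],"dr": [0,0,0]},{"slide": [0,0,53],"dr": [0,0,0]},{"slide": [0,0,53],"dr": [0,0,0]}]}}

```text
clock: 29.77
eef_pos: [0.6498, -0.112, 0.0351]
ee_rot: [-3.141, 0.0, 0.102]
wrist_force: [0.5, -0.3, -1.9]
gripper_width: 0.0561
```

```bash
python3 mv.py .65 -.1115 .03 .1014; python3 look.py pics/w11.png
```

```text
slide [0.3, -0.4, 5.1] dr [-0.0001, 0.0004, 0.0006] t 29.7667 rpy [-3.14145462e+00  3.66359280e-04  1.02015622e-01] [ 0.64975353 -0.11195016  0.03511489] w 0.05610450174815273 F [ 0.5 -0.3 -1.9]
```

View pics/w11.png

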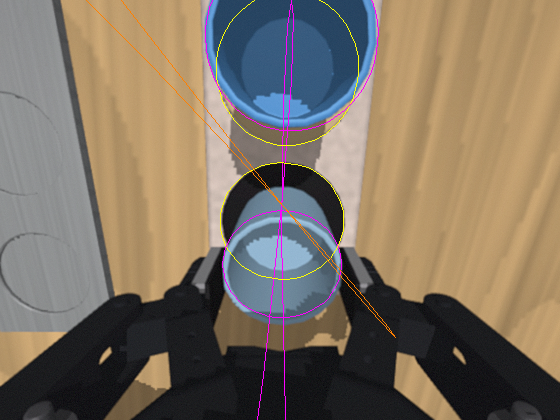

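Call:
{"api": "send_rows", "payload": {"rows": [{"slide": [0,0,1],"dr": [0,0,0]},{"slide": [0,0,2],"dr": [0,0,0]},{"slide": [0,0,3],"dr": [0,0,0]},{"slide": [0,0,4],"dr": [0,0,0]},{"slide": [0,0,4],"dr": [0,0,0]}]}}

```text
clock: 30.23
eef_pos: [0.6497, -0.1119, 0.0314]
ee_rot: [-3.142, 0.0, 0.102]
wrist_force: [0.4, 0.2, -1.9]
gripper_width: 0.0559
```

Call:
{"api": "send_rows", "payload": {"rows": [{"slide": [0,0,1],"dr": [0,0,0]},{"slide": [0,0,1],"dr": [0,0,0]}]}}

```text
clock: 30.4
eef_pos: [0.6498, -0.1119, 0.0313]
ee_rot: [-3.141, 0.0, 0.102]
wrist_force: [-1.9, 0.3, 3.1]
gripper_width: 0.0561
```

Contact again. Release, rise, then step back over the holder for a final look.

Call:
{"api": "send_rows", "payload": {"rows": [{"slide": [0,0,0],"dr": [0,0,0]},{"slide": [0,0,0],"dr": [0,0,0]},{"slide": [0,0,0],"dr": [0,0,0]},{"slide": [0,0,0],"dr": [0,0,0]},{"slide": [0,0,0],"dr": [0,0,0]},{"slide": [0,0,0],"dr": [0,0,0]}], "claw": 1}}

```text
clock: 30.9
eef_pos: [0.6498, -0.112, 0.0304]
ee_rot: [3.142, -0.0, 0.102]
wrist_force: [-0.1, -0.4, -0.3]
gripper_width: 0.0855
```

Call:
{"api": "send_rows", "payload": {"rows": [{"slide": [0,0,-5],"dr": [0,0,0]},{"slide": [0,0,-15],"dr": [0,0,0]},{"slide": [0,0,-35],"dr": [0,0,0]},{"slide": [0,0,-60],"dr": [0,0,0]},{"slide": [0,0,-90],"dr": [0,0,0]},{"slide": [0,0,-120],"dr": [0,0,0]},{"slide": [0,0,-150],"dr": [0,0,0]},{"slide": [0,0,-170],"dr": [0,0,0]},{"slide": [0,0,-180],"dr": [0,0,0]},{"slide": [0,0,-180],"dr": [0,0,0]}]}}

```text
clock: 31.73
eef_pos: [0.6522, -0.1125, 0.2151]
ee_rot: [3.139, -0.007, 0.102]
wrist_force: [0.8, 0.2, 0.6]
gripper_width: 0.0854
```

Call:
{"api": "send_rows", "payload": {"rows": [{"slide": [-20,5,0],"dr": [0,0,0]},{"slide": [-50,15,0],"dr": [0,0,0]},{"slide": [-85,25,0],"dr": [0,0,0]},{"slide": [-120,35,0],"dr": [0,0,0]},{"slide": [-155,45,0],"dr": [0,0,0]},{"slide": [-190,55,0],"dr": [0,0,0]},{"slide": [-220,65,0],"dr": [0,0,0]},{"slide": [-240,70,0],"dr": [0,0,0]},{"slide": [-250,72,0],"dr": [0,0,0]},{"slide": [-250,72,0],"dr": [0,0,0]},{"slide": [-250,72,0],"dr": [0,0,0]}]}}

```text
clock: 32.65
eef_pos: [0.4085, -0.2088, 0.2099]
ee_rot: [-3.141, -0.0, 0.101]
wrist_force: [0.3, 0.3, 0.5]
gripper_width: 0.0857
```

```bash
python3 - <<'E'
from h import *
ims=[]
C=dict(g120=(.6302,.1728,.136),g100=(.6368,.078,.116),g80=(.6434,-.0168,.096),g60=(.65,-.1115,.076))
for cam in ['top','side']:
    p,d=eyes.grab_frame(cam);c=eyes.calibration(cam)
    v,u=np.mgrid[0:420,0:560]; v=v.ravel();u=u.ravel();w=world(c,np.c_[u,v],depth=d.ravel())
    for n,P in C.items():
        r=np.hypot(w[:,0]-P[0],w[:,1]-P[1]); m=(r<.045)&(abs(w[:,2]-P[2])<.008)
        t=w[m]; print(cam,n,m.sum(),np.round(((t.min(0)+t.max(0))/2-P)*1e3,1), 'ztop',round(np.percentile(t[:,2],95),3))
    x=(200,120) if cam=='top' else (230,120)
    ims.append(cv2.resize(p[x[1]:x[1]+150,x[0]:x[0]+160,::-1],(400,375),interpolation=2))
cv2.imwrite('pics/fin.png',np.hstack(ims))
cv2.imwrite('pics/finS.png',p[...,::-1])
E
```

```text
top g120 87 [-0.2  1.1 -1. ] ztop 0.14
top g100 75 [ 0.2  0.1 -1.5] ztop 0.119
top g80 72 [-3.4  0.6 -0.9] ztop 0.1
top g60 76 [-2.2 -0.3 -0.4] ztop 0.079
side g120 89 [ 2.  -1.  -1.2] ztop 0.139
side g100 97 [ 1.8  0.9 -1.6] ztop 0.119
side g80 104 [-0.7 -1.4 -1.4] ztop 0.099
side g60 107 [ 0.4 -2.7 -1. ] ztop 0.079
```

View pics/fin.png

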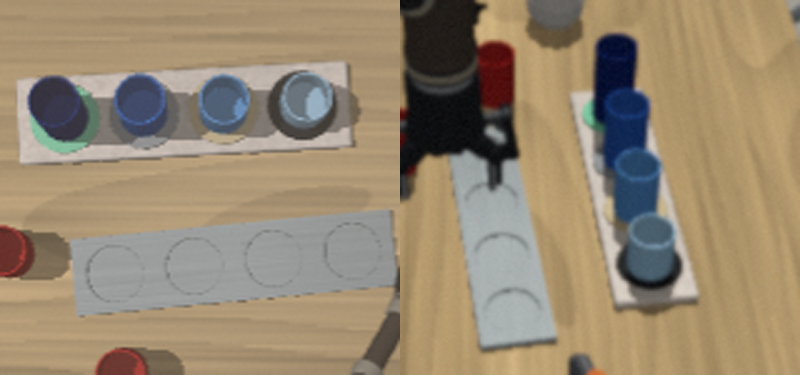

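View pics/finS.png

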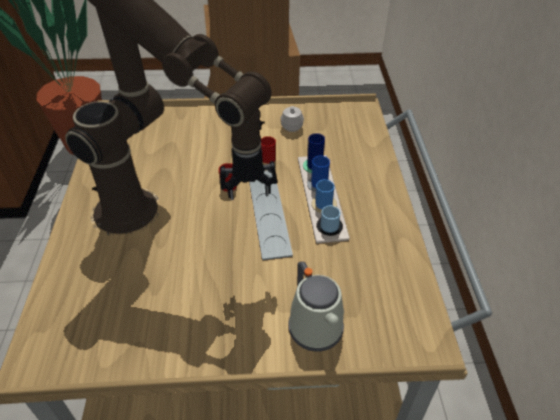

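```bash
python3 -c "
from bench import order,status
print(status.get_state()['wrist_force']); print(order.sign_off())"
```

```text
[ 0.37768463  0.04150225 -0.31373338]
the job is handed in; nothing more can be done
None
```

All four blue glasses are on the coasters, and I handed the job in at about 33 s. From mint to charcoal they stand 120 mm on mint, 100 mm on grey, 80 mm on sand and 60 mm on charcoal. Each was gripped from above, set down until the wrist force showed contact, and let go.

**Last checks:** the final top and side pictures show all four upright, each on its coaster, and the holder empty. Their rims measure at the expected heights, within about 4 mm. Their centres are within about 3.5 mm of the coaster centres I had estimated.

**Disagreements:** the two cameras differ from each other by up to about 3 mm, which is small next to the 13 mm each glass can be off before its foot overhangs. For the 80 mm glass the network ranked the red look-alikes first, so I picked the blue one by its colour and its place in the holder.

The gripper ended open and clear of everything, and the wrist force read near zero. I kept clear of the kettle, sugar pot and red glasses, and they look unmoved in the side picture. I did not measure their positions again.

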